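# Put the brooch away in the lidded jewellery box under the vitrine's glass shelf

### The arm

A 7-joint arm with a two-finger parallel gripper is mounted at the origin on the work surface. World frame = base frame: x ahead of the robot, y to its left, z up, the work surface at z = 0. Lengths are in mm, angles in rad, forces in N, time in s.
With the tool pointing down it reaches from about 350 to 900 mm from the base axis. Payload 19.9 kg.
Tool frame: the origin (TCP) lies at the very end of the fingers, on their centre line; the grasp point (between the pads) lies 19 mm behind it; z points along the fingers, y is the line along which they close (so a half turn about z gives the same grasp; the last joint's range is limited). The gripper opens to 85 mm and grips with 20 to 120 N. Pads are 22 mm wide; open, the fingers measure 114 mm over their backs; the gripper's body (76 mm by 85 mm) begins 54 mm behind the grasp point. The pads swing forward as they close: fully open they stand 13 mm farther back than shut.
Start: joints at [-1.304, 0.417, -0.01, 1.614, 0.005, 1.111, -0.053], TCP at [189.937, 595.42, 231.26] pointing down, gripper open.
Joint ranges: [-2.81, 2.81], [-0.39, 2.02], [-1.27, 1.25], [0.06, 2.57], [-1.19, 4.33], [0.19, 2], [-2.82, 2.82]. Speed limits (rad/s): [1.89, 1.89, 2.39, 2.39, 3.01, 3.01, 3.01].

### API

Orientations are given as a 3x3 rotation matrix whose columns are the frame's x, y, z axes.
In Python, from station import env gives the robot as it stands.
- The arm moves only by the tool play_rows, never from a script. Its argument "moves" is a list that holds one entry, the list of rows, each a list of 5 numbers: the shift along the tool's x, y, z in m, then the turn about the tool's z in rad, then the opening, from -1 (shut) to 1 (fully open). In form: [[[x, y, z, spin, hand], ...]]. A call has 1 to 20 rows; each row shifts and turns the commanded pose from where the row before left it, along the tool's axes as they then stand; what a row does not reach is not made up. A row lasts 1/8 s, in which the tool goes at most 62.5 mm and 10.7 degrees, less where a joint would pass 70% of its speed; a pose out of reach is approached as far as the arm can. A call with a gripper value outside its range is refused whole. The fingers move at their own pace and stop on an object; the grip force is fixed at half the most. Time passes only in rows, so rows that do not move let the fingers close. It gives the time, the measured TCP pose, the force, the opening and the grip force at its end, in the units of the state.
- env.sense(): the state, without advancing time (a new reading comes with each control period).
- env.get_image(name): name is "side" or "top"; returns a dict with "img" (420x560x3 uint8, red, green, blue), "fovy" (degrees; the focal length in pixels is half the picture's height over the tangent of half this angle, whatever the lens; pixels are square), "cx", "cy" (the principal point, pixels), "R" (3x3) and "t" (3): a world point X has camera coordinates R X + t. Camera axes: x right, y down, z forward; pixel columns grow to the right and rows downward; lengths in mm; the calibration is good to about 2 mm. A picture is of the moment at which its call begins. There is no depth.
- env.job_done(): hands the job in; it is judged then, once.
The state is a dict: "clock": time; "qpos": joint angles; "qvel": joint speeds; "tau": joint torques, N m; "position": TCP position; "orientation": TCP orientation; "wrist_force": force on the tool from outside, world axes, zero at the start; "moment": the same for the moment, N m; "opening": finger opening in mm; "grasp_force": force on a finger pad.
Only numpy, scipy, OpenCV 4.12 (cv2) and the standard library are available. Lean on these libraries where they do the work, as an engineer would, in place of code of your own. Each camera call takes 0.05 s, during which the arm holds its last target. There are 200 camera calls.

### The job

Put the brooch away in the round wooden jewellery box: lift the lid off by its knob, set it down knob up clear of the box, lay the brooch inside the box, then put the lid back and press firmly down on it for a moment so that it is fully home. Set the lid and the brooch down rather than dropping them, leave the box standing where it is, and do not disturb the cup, its saucer or the vase; the glass shelf overhead leaves no room to reach the box straight from above, so come in slanting from the front.

Things in the scene. Friction and masses are not known exactly. Their poses are not given: they have to be found in the camera images.
- vitrine: Fixed display bay: wooden base board 260 (x) x 680 (y) x 20 mm high; 8 mm glass gables at y = -336 and +336 mm; 8 mm clear glass shelf overhead from x = -60 to +130 mm, underside 255 mm above the table. Open at the front (-x); at the back only a lip 50 mm high. Origin: centre of the base's underside, on the table; y runs along the bay. Things in it stand at z = 20 mm.
- shelf_edge (a point): Middle of the lower front edge of the glass shelf (255 mm above the table); the edge runs along the vitrine's y axis. The box's centre stands 14 to 24 mm behind this edge.
- box: Loose round wooden jewellery box, 0.7 kg, outer diameter 112, inner 100, height 55 mm, inner floor 6 mm above its underside. It stands on the vitrine's base, at the left, middle or right place. Origin: centre of the underside, z up along its axis.
- box_rim (a point): Centre of the box's mouth, level with the rim, 55 mm above the box's origin.
- lid: Loose wooden lid on the box, about 140 g. Origin: centre of its underside, z up. From there: bevelled plug of diameter 95 mm (fits in the box's mouth) 0 to 6 mm, disc of diameter 116 mm 6 to 14 mm, neck of diameter 16 mm to 24 mm, knob (upright cylinder of diameter 24 mm) 24 to 50 mm. Fully home, its origin is 49 mm above the box's origin, on the box's axis.
- lid_knob (a point): Centre of the lid's knob, 37 mm above the lid's origin and 13 mm below the knob's flat top.
- brooch: Round brass brooch lying on the table in front of the vitrine: disc of diameter 34 mm, 10 mm thick, with a small white stone on top (14 mm high in all), 30 g. Origin: centre of the underside, z up through the stone.
- saucer: White porcelain saucer, diameter 124 mm, 14 mm high, loose on the vitrine's base; the cup stands on it. Origin: centre of its underside. Bystander.
- cup: White porcelain coffee cup with a handle, 74 mm across the rim, 58 mm high, standing on the saucer. Origin: centre of its underside. Bystander.
- vase: Small cobalt glass vase, 62 mm at its widest, 110 mm high, loose on the vitrine's base. Origin: centre of its underside. Bystander.
Mind the look-alikes: they are no part of the job. What is shaped like the lid but blue or green is not meant.

How it is judged:
By the outcome, as a careful person would: the job done as asked, in the order asked, and still so for the second after the job is handed in, with the robot touching nothing.
It also fails if it takes over 72 s, if anything falls off the work surface, if the arm or the gripper's body presses on something with over 40 N, if the wrist force passes 120 N, or if a joint passes its speed limit or range.

## Working session

There is one attempt and no reset: what is moved stays moved. The work goes in short steps, Python scripts to look and compute and a tool call to move; the robot and the scene stay as the last step left them, time stands still between calls to the robot, and variables do not carry over. Pictures are saved under pics/ and viewed, at most 10 in all, crops included, and the job is handed in when it is done.

Besides the shell and the picture viewer there is one more tool, called after "Emit:" as name(argument=value, ...) on one line, values as JSON. play_rows: Moves the arm, as the interface text tells. Its arguments: {"type":"object","properties":{"moves":{"type":"array","items":{"type":"array","items":{"type":"array","items":{"type":"number"}}}}},"required":["moves"]}

```bash
mkdir -p pics; ls
python3 - <<'E'
from station import env
import cv2,json,numpy as np
for n in("side","top"):
    d=env.get_image(n); cv2.imwrite(f"pics/{n}0.png",d["img"][:,:,::-1])
    np.savez(f"{n}0.npz",**d)
    print(n,d["fovy"],d["cx"],d["cy"],np.round(d["R"],4).tolist(),np.round(d["t"],1), "C",np.round(-np.array(d["R"]).T@d["t"],1))
s=env.sense(); print(s)
E
```

```text
pics
side 44.181911588148125 288.1436226402797 211.38726583667346 [[0.9963, -0.0861, 0.007], [-0.037, -0.4983, -0.8662], [0.0781, 0.8627, -0.4996]] [-535.5   95.3 1677.2] C [  406.  -1445.6   924.3]
top 46.35839635875767 276.8337229249523 207.12273627650475 [[-0.0239, -0.9995, -0.0226], [-0.9868, 0.0272, -0.1596], [0.1601, 0.0185, -0.9869]] [-100.6  526.3 1396. ] C [ 293.4 -140.7 1459.5]
{'clock': 0.1, 'qpos': array([-1.30349898,  0.41790535, -0.01031154,  1.61409256,  0.00470173,
        1.11065634, -0.05300887]), 'qvel': array([-0.0009472 ,  0.00112254, -0.00203742, -0.00323563,  0.00089088,
       -0.00212797,  0.00087155]), 'tau': array([ 2.08956350e-03, -8.65832090e+01,  6.80438094e-01, -4.35642672e+01,
        1.91483373e-02,  4.87762416e-03, -4.85453256e-05]), 'position': array([189.86089786, 595.16081033, 230.73735124]), 'orientation': array([[-9.52702082e-01,  3.03905719e-01, -2.37643187e-04],
       [ 3.03905802e-01,  9.52701550e-01, -1.01027698e-03],
       [-8.06259203e-05, -1.03471413e-03, -9.99999461e-01]]), 'wrist_force': array([-0.58279844,  0.51321568,  0.38015915]), 'moment': array([-0.0569045 , -0.01091561,  0.03597249]), 'grasp_force': 0.0, 'opening': 85.29075639725043}
```

View pics/side0.png

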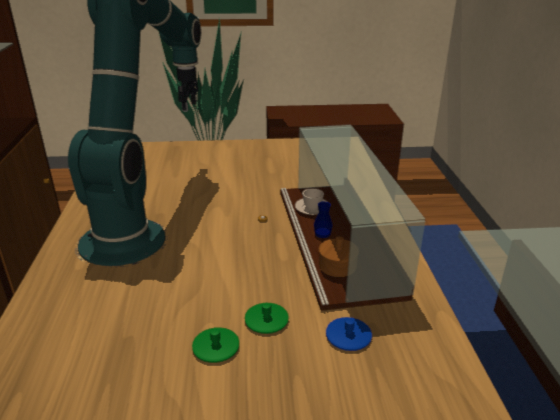

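View pics/top0.png

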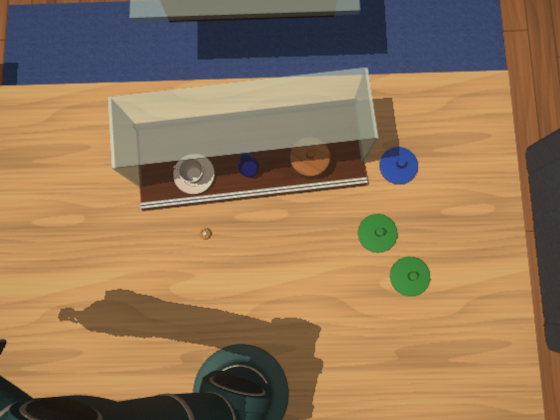

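Side: box at about (336,256), brooch (263,218), vase (323,220), cup (313,200). Top: box/lid (310,157), brooch (206,233), vase (249,165), saucer (194,174); front edge of the vitrine runs from (141,208) to (368,182). Zooming in on the box and the brooch.

Run:
```python
import cv2,numpy as np
s=cv2.imread("pics/side0.png");t=cv2.imread("pics/top0.png")
a=cv2.resize(s[120:310,250:420],None,fx=3,fy=3,interpolation=cv2.INTER_CUBIC)[:600]
b=cv2.resize(t[65:245,100:390],None,fx=2.7,fy=2.7,interpolation=cv2.INTER_CUBIC)
cv2.imwrite("pics/a.png",a);cv2.imwrite("pics/b.png",b)
```

```text
(no output)
```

View pics/a.png

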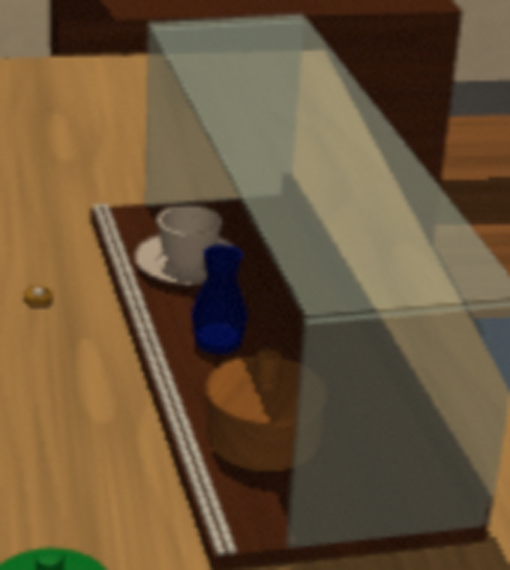

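View pics/b.png

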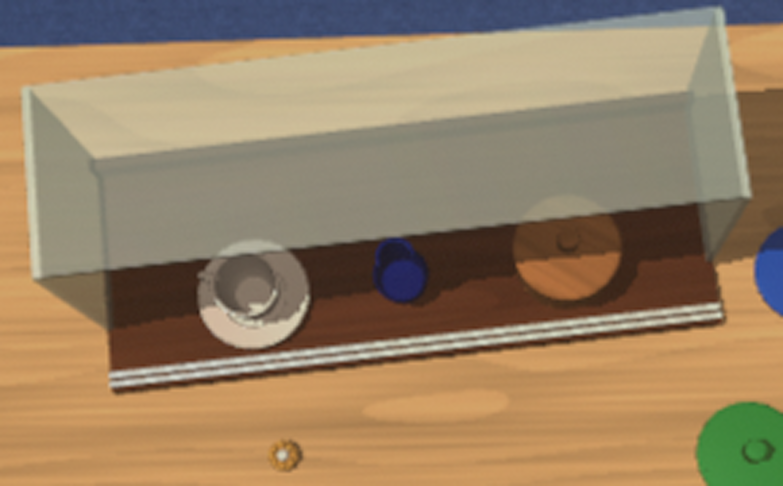

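Crop a: lid knob's top near (267,358) → full (339,239); shelf front corners (150,22) and (303,318). Crop b: knob (569,237) → full (310.7,152.8); shelf front edge runs from (37,278) to (749,196). The right-place box carries the real lid. Triangulating now.

```bash
cat > h.py <<'E'
import numpy as np,cv2
def cam(d):
    f=210/np.tan(np.radians(float(d["fovy"]))/2); R=np.array(d["R"]);t=np.array(d["t"]).ravel()
    return f,float(d["cx"]),float(d["cy"]),R,t
def ray(d,p):
    f,cx,cy,R,t=cam(d); v=R.T@np.array([(p[0]-cx)/f,(p[1]-cy)/f,1]); return -R.T@t,v/np.linalg.norm(v)
def plane(d,p,z):
    c,v=ray(d,p); return c+v*(z-c[2])/v[2]
def tri(a,p,b,q):
    c1,v1=ray(a,p);c2,v2=ray(b,q); s=np.linalg.lstsq(np.c_[v1,-v2],c2-c1,rcond=None)[0]
    A=c1+v1*s[0];B=c2+v2*s[1]; return (A+B)/2,np.linalg.norm(A-B)
def proj(d,X):
    f,cx,cy,R,t=cam(d); c=R@np.array(X,float)+t; return np.array([cx+f*c[0]/c[2],cy+f*c[1]/c[2]])
def blobs(img,lo,hi,roi):
    x0,y0,x1,y1=roi; h=cv2.cvtColor(img,cv2.COLOR_RGB2HSV)[y0:y1,x0:x1]
    m=cv2.inRange(h,np.array(lo),np.array(hi)); n,_,st,c=cv2.connectedComponentsWithStats(m)
    k=1+np.argmax(st[1:,4]); return c[k]+[x0,y0],st[k]+[x0,y0,0,0,0]
E
python3 - <<'E'
from h import *
np.set_printoptions(precision=1,suppress=True)
T=np.load("top0.npz");S=np.load("side0.npz")
for n,p,q in [("knobtop",(310.7,152.8),(339,239)),("shelfL",(113.7,168),(300,127.3)),("shelfR",(377.4,137.6),(351,226)),("baseL",(140.4,207.6),(281.7,188.3)),("baseR",(367.4,181.7),(322,306)),("brooch",(205.5,233.5),(263,218.5))]:
    print(n,*tri(T,p,S,q))
print("lid disc@83",plane(T,(567.5/2.7+100,248.5/2.7+65),83))
for x in range(4): pass
print("brooch@7",plane(T,(205.5,233.5),7),plane(S,(263,218.5),7))
for n,I,roi in(("T",T["img"],(195,222,218,245)),("S",S["img"],(255,210,272,226))):
    a=I[roi[1]:roi[3],roi[0]:roi[2]].astype(int); m=np.abs(a-np.median(a.reshape(-1,3),0)).sum(2)>70
    ys,xs=np.nonzero(m); print(n,xs.mean()+roi[0],ys.mean()+roi[1],m.sum(),xs.min()+roi[0],xs.max()+roi[0],ys.min()+roi[1],ys.max()+roi[1])
# lid disc top mask
h=cv2.cvtColor(T["img"],cv2.COLOR_RGB2HSV); print(h[157,[280,285,288,290,292,300,320,328,330,332,336]].tolist()); print(h[[130,135,138,140,150,165,172,176,178,182],305].tolist())
print("saucer",plane(T,(254/2.7+100,294/2.7+65),34),"vase",plane(T,(402/2.7+100,280/2.7+65),130))
E
```

```text
knobtop [ 664.8 -214.9  113.6] 0.13147222112445028
shelfL [601.3 291.4 262.2] 4.1366105063117615
shelfR [ 659.1 -376.8  257.2] 1.0341868517017103
baseL [537.7 295.1  18.3] 1.2282214929280215
baseR [ 596.  -386.7   15.5] 2.638514027528628
brooch [457.1 102.1   2.9] 2.815138940612112
lid disc@83 [ 660.6 -214.7   83. ]
brooch@7 [455.3 101.3   7. ] [458.3  95.5   7. ]
T 206.859375 233.15625 64 201 211 228 239
S 262.8809523809524 219.66666666666666 42 258 267 216 222
[[11, 145, 60], [11, 142, 61], [11, 140, 62], [12, 151, 88], [13, 155, 99], [13, 155, 89], [13, 155, 94], [13, 155, 92], [11, 139, 68], [12, 145, 58], [12, 140, 60]]
[[25, 40, 139], [25, 42, 139], [21, 51, 154], [21, 55, 158], [13, 153, 95], [13, 163, 172], [13, 163, 169], [13, 146, 75], [12, 154, 76], [11, 165, 99]]
saucer [632.2 131.   34. ] vase [619.7 -40.5 130. ]
```

Knob about (662,-215) (triangulated top 114 mm, text 119), shelf edge x≈645 there with vitrine yaw ≈4.9°, and the brooch about (457,98). Rows can't tilt the tool directly, so I'll see whether pushing past the reach limit does. First I'll move to a clear spot on the vitrine's x azimuth, high up, and align the closing line.

Emit:
play_rows(moves=[[[-0.0376,-0.0234,-0.0137,0,1],[-0.0376,-0.0234,-0.0137,0,1],[-0.0376,-0.0234,-0.0137,0,1],[-0.0376,-0.0234,-0.0137,0,1],[-0.0376,-0.0234,-0.0137,0,1],[-0.0376,-0.0234,-0.0137,0,1],[-0.0376,-0.0234,-0.0137,0,1],[-0.0376,-0.0234,-0.0137,0,1],[-0.0376,-0.0234,-0.0137,0,1],[-0.0376,-0.0234,-0.0137,0,1],[-0.0376,-0.0234,-0.0137,0,1],[-0.0376,-0.0234,-0.0137,0,1],[-0.0376,-0.0234,-0.0137,0,1],[-0.0376,-0.0234,-0.0137,0,1],[-0.0376,-0.0234,-0.0137,0,1],[-0.0376,-0.0234,-0.0137,0,1],[0,0,0,-0.0985,1],[0,0,0,-0.0985,1],[0,0,0,-0.0985,1],[0,0,0,-0.0985,1]]])

```text
clock: 2.6
position: [649.2, 55.9, 450.1]
orientation: [[-0.996, -0.088, -0.001], [-0.088, 0.996, -0.0], [0.001, -0.0, -1.0]]
wrist_force: [-0.6, 0.2, -0.5]
opening: 85.1
grasp_force: 0.0
```

Emit:
play_rows(moves=[[[-0.05,0,0,0,1],[-0.05,0,0,0,1],[-0.05,0,0,0,1],[-0.05,0,0,0,1],[-0.05,0,0,0,1],[-0.05,0,0,0,1]]])

```text
clock: 3.35
position: [859.9, 68.2, 442.3]
orientation: [[-0.998, -0.065, 0.025], [-0.065, 0.998, -0.001], [-0.025, -0.003, -1.0]]
wrist_force: [0.2, 3.5, -1.2]
opening: 85.4
grasp_force: 0.0
```

```bash
python3 -c "
from station import env
s=env.sense();print(s['qpos'].round(3),s['position'].round(1),s['orientation'].round(3).tolist())"
```

```text
[-0.127  1.036  0.232  0.092 -0.217  1.991  1.534] [859.9  68.2 442.3] [[-0.998, -0.065, 0.025], [-0.065, 0.998, -0.001], [-0.025, -0.003, -1.0]]
```

Saturation does tilt the tool (q4, q6 at their limits). Pushing up and out for more.

Emit:
play_rows(moves=[[[-0.02,0,-0.05,0,1],[-0.02,0,-0.05,0,1],[-0.02,0,-0.05,0,1],[-0.02,0,-0.05,0,1]]])

```text
clock: 3.85
position: [816.6, 65.6, 567.0]
orientation: [[-0.988, -0.07, 0.14], [-0.068, 0.998, 0.015], [-0.141, 0.006, -0.99]]
wrist_force: [0.0, 0.2, 0.2]
opening: 85.5
grasp_force: 0.0
```

```bash
python3 -c "
from station import env
s=env.sense();print(s['qpos'].round(3),s['position'].round(1),s['orientation'].round(3).tolist())"
```

```text
[-0.151  0.873  0.433  0.135 -0.397  2.003  1.555] [816.6  65.6 567. ] [[-0.988, -0.07, 0.14], [-0.068, 0.998, 0.015], [-0.141, 0.006, -0.99]]
```

Emit:
play_rows(moves=[[[-0.02,0,-0.05,0,1],[-0.02,0,-0.05,0,1],[-0.02,0,-0.05,0,1],[-0.02,0,-0.05,0,1],[-0.02,0,-0.05,0,1]]])

```text
clock: 4.47
position: [748.2, 58.5, 702.9]
orientation: [[-0.954, -0.07, 0.29], [-0.065, 0.997, 0.028], [-0.291, 0.008, -0.957]]
wrist_force: [-0.8, 0.6, 0.3]
opening: 85.4
grasp_force: 0.0
```

```bash
python3 -c "
from station import env
s=env.sense();print(s['qpos'].round(4),s['position'].round(1),s['orientation'].round(3).tolist())"
```

```text
[-0.1662  0.6741  0.3693  0.1783 -0.3117  2.0032  1.5569] [748.2  58.5 702.9] [[-0.954, -0.07, 0.29], [-0.065, 0.997, 0.028], [-0.291, 0.008, -0.957]]
```

Emit:
play_rows(moves=[[[-0.02,0,-0.05,0,1],[-0.02,0,-0.05,0,1],[-0.02,0,-0.05,0,1],[-0.02,0,-0.05,0,1],[-0.02,0,-0.05,0,1],[-0.02,0,-0.05,0,1],[-0.02,0,-0.05,0,1]]])

```text
clock: 5.35
position: [624.3, 46.4, 866.4]
orientation: [[-0.865, -0.071, 0.497], [-0.057, 0.997, 0.044], [-0.499, 0.01, -0.867]]
wrist_force: [0.1, -0.2, -0.1]
opening: 84.9
grasp_force: 0.0
```

```bash
python3 -c "
from station import env
s=env.sense();print(s['qpos'].round(4),s['position'].round(1),s['orientation'].round(3).tolist())"
```

```text
[-0.2081  0.4189  0.3771  0.2074 -0.2687  2.0032  1.5585] [624.3  46.4 866.4] [[-0.865, -0.071, 0.497], [-0.057, 0.997, 0.044], [-0.499, 0.01, -0.867]]
```

```bash
cat >> h.py <<'E'
def go(*targets):
    from station import env
    s=env.sense();p=s["position"];R=s["orientation"]
    print("at",p.round(1),"clock",round(s["clock"],2),"op",round(s["opening"],1),"F",s["wrist_force"].round(1),"tilt",np.degrees(np.arccos(-R[2,2])).round(1),"z",R[:,2].round(3))
    for t in targets:
        d=R.T@(np.array(t)-p); n=int(np.ceil(np.linalg.norm(d)/45)); print(t,"delta mm",d.round(1),"rows",n,"per row m",(d/n/1000).round(4)); p=np.array(t,float)
E
python3 -c "
from h import *
go((560,-222,287),(612,-219,196),(671.4,-214.2,92.5))"
```

```text
at [624.3  46.4 866.4] clock 5.35 op 84.9 F [ 0.1 -0.2 -0.1] tilt 29.9 z [ 0.497  0.044 -0.867]
(560, -222, 287) delta mm [ 359.7 -268.9  458.5] rows 15 per row m [ 0.024  -0.0179  0.0306]
(612, -219, 196) delta mm [  0.2  -1.6 104.8] rows 3 per row m [ 0.0001 -0.0005  0.0349]
(671.4, -214.2, 92.5) delta mm [ -0.   -0.5 119.4] rows 3 per row m [-0.     -0.0002  0.0398]
```

Emit:
play_rows(moves=[[[0.024,-0.018,0.0306,0,1],[0.024,-0.018,0.0306,0,1],[0.024,-0.018,0.0306,0,1],[0.024,-0.018,0.0306,0,1],[0.024,-0.018,0.0306,0,1],[0.024,-0.018,0.0306,0,1],[0.024,-0.018,0.0306,0,1],[0.024,-0.018,0.0306,0,1],[0.024,-0.018,0.0306,0,1],[0.024,-0.018,0.0306,0,1],[0.024,-0.018,0.0306,0,1],[0.024,-0.018,0.0306,0,1],[0.024,-0.018,0.0306,0,1],[0.024,-0.018,0.0306,0,1],[0.024,-0.018,0.0306,0,1],[0,0,0,0,1]]])

```text
clock: 7.35
position: [565.1, -207.8, 316.8]
orientation: [[-0.867, -0.066, 0.494], [-0.053, 0.998, 0.042], [-0.496, 0.01, -0.868]]
wrist_force: [1.1, 0.4, 0.9]
opening: 85.2
grasp_force: 0.0
```

Run:
```python
from h import *
from station import env
go((612,-219,196),(671.4,-214.2,92.5))
print(env.sense()['qpos'].round(3))
for n in("side","top"):
    d=env.get_image(n); np.savez(f"{n}1.npz",**d)
    if n=="side": a=cv2.resize(d["img"][150:320,220:420],None,fx=3,fy=3)
    else: b=cv2.resize(d["img"][100:270,220:390],None,fx=3,fy=3)
cv2.imwrite("pics/c.png",np.hstack([a[:,60:460],b[:,50:450]])[:,:,::-1])
```

```text
at [ 565.1 -207.8  316.8] clock 7.35 op 85.2 F [1.1 0.4 0.9] tilt 29.7 z [ 0.494  0.042 -0.868]
(612, -219, 196) delta mm [ 19.8 -15.5 127.6] rows 3 per row m [ 0.0066 -0.0052  0.0425]
(671.4, -214.2, 92.5) delta mm [ -0.4  -0.2 119.4] rows 3 per row m [-0.0001 -0.0001  0.0398]
[-0.208  0.094  0.679  1.951 -0.492  0.719  2.399]
```

View pics/c.png

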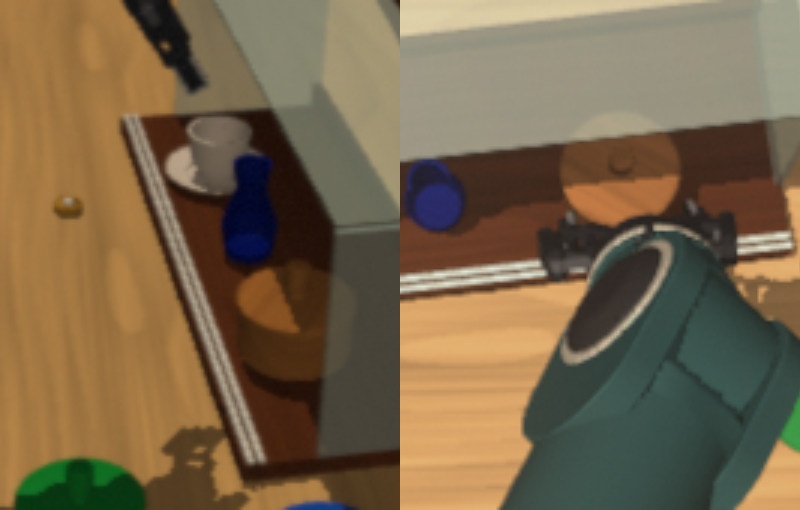

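Left half: knob at about (340,238) in the full side frame; the gripper is high and still in front. Right half: knob at (310.7,152.7), nothing disturbed. Proceeding to pre-grasp and most of the way along the slant.

Emit:
play_rows(moves=[[[0.0066,-0.0052,0.0425,0,1],[0.0066,-0.0052,0.0425,0,1],[0.0066,-0.0052,0.0425,0,1],[0,0,0.025,0,1],[0,0,0.025,0,1],[0,0,0.02,0,1],[0,0,0,0,1]]])

```text
clock: 8.32
position: [649.8, -214.3, 138.3]
orientation: [[-0.864, -0.07, 0.498], [-0.056, 0.997, 0.044], [-0.5, 0.01, -0.866]]
wrist_force: [0.9, -0.3, -0.3]
opening: 85.1
grasp_force: 0.0
```

Run:
```python
from h import *
from station import env
go((671.4,-214.2,92.5))
print(env.sense()['qpos'].round(3))
for n in("side","top"):
    d=env.get_image(n); np.savez(f"{n}2.npz",**d)
    if n=="side": a=cv2.resize(d["img"][150:320,220:420],None,fx=3,fy=3)
    else: b=cv2.resize(d["img"][100:270,220:390],None,fx=3,fy=3)
cv2.imwrite("pics/d.png",np.hstack([a[:,160:560],b[:,50:450]])[:,:,::-1])
```

```text
at [ 649.8 -214.3  138.3] clock 8.32 op 85.1 F [ 0.9 -0.3 -0.3] tilt 30.0 z [ 0.498  0.044 -0.866]
(671.4, -214.2, 92.5) delta mm [ 4.2 -1.9 50.5] rows 2 per row m [ 0.0021 -0.0009  0.0252]
[ 0.128  0.464  0.306  1.929 -0.938  0.45   2.807]
```

View pics/d.png

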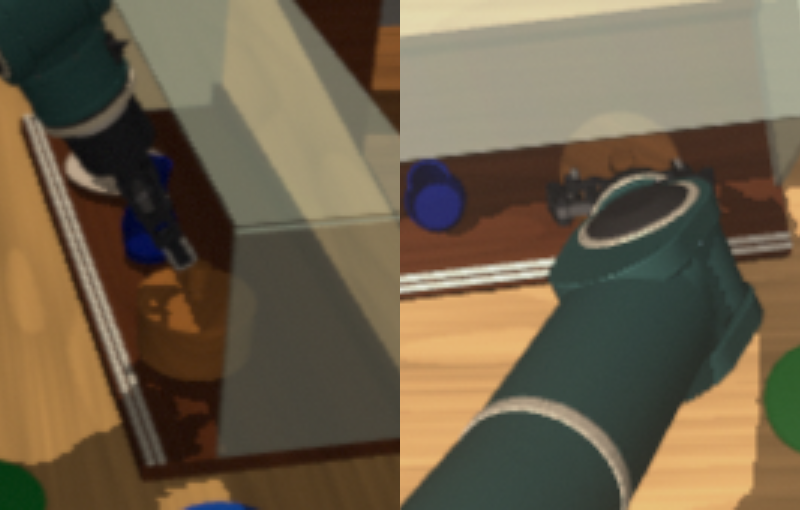

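Closing in on the knob looks right, but q7 is at 2.81 (limit 2.82). I'll back out and take the equivalent half-turned grasp.

Emit:
play_rows(moves=[[[0,0,-0.04,0,1],[0,0,-0.04,0,1],[0,0,-0.04,0,1],[0,0,-0.05,0,1],[0,0,0,0.1848,1],[0,0,0,0.1848,1],[0,0,0,0.1848,1],[0,0,0,0.1848,1],[0,0,0,0.1848,1],[0,0,0,0.1848,1],[0,0,0,0.1848,1],[0,0,0,0.1848,1],[0,0,0,0.1848,1],[0,0,0,0.1848,1],[0,0,0,0.1848,1],[0,0,0,0.1848,1],[0,0,0,0.1848,1],[0,0,0,0.1848,1],[0,0,0,0.1848,1],[0,0,0,0.1848,1]]])

```text
clock: 10.92
position: [564.1, -222.2, 286.2]
orientation: [[0.838, 0.221, 0.499], [0.231, -0.972, 0.043], [0.494, 0.079, -0.866]]
wrist_force: [0.2, -1.3, -0.3]
opening: 85.6
grasp_force: 0.0
```

Run:
```python
from h import *
from station import env
go((612,-219,196),(671.4,-214.2,92.5))
s=env.sense();print(s['qpos'].round(3),s["orientation"].round(3).tolist())
```

```text
at [ 564.1 -222.2  286.2] clock 10.93 op 85.6 F [ 0.2 -1.3 -0.3] tilt 30.0 z [ 0.499  0.043 -0.866]
(612, -219, 196) delta mm [ -3.7   0.4 102.2] rows 3 per row m [-0.0012  0.0001  0.0341]
(671.4, -214.2, 92.5) delta mm [ -0.3   0.3 119.4] rows 3 per row m [-0.0001  0.0001  0.0398]
[-0.372  0.181  0.929  1.984 -0.694  0.715 -0.351] [[0.838, 0.221, 0.499], [0.231, -0.972, 0.043], [0.494, 0.079, -0.866]]
```

Emit:
play_rows(moves=[[[0,0,0,0.16,1],[-0.004,0,0.035,0,1],[0,0,0.035,0,1],[0,0,0.035,0,1],[0,0,0.035,0,1],[0,0,0.03,0,1],[0,0,0.025,0,1],[0,0,0.02,0,1],[0,0,0,0,1]]])

```text
clock: 12.05
position: [667.7, -213.6, 97.1]
orientation: [[0.863, 0.09, 0.497], [0.08, -0.996, 0.043], [0.499, 0.003, -0.866]]
wrist_force: [-0.7, 1.4, 0.5]
opening: 85.3
grasp_force: 0.0
```

Run:
```python
from h import *
from station import env
go((671.4,-214.2,92.5))
s=env.sense();print(s['qpos'].round(3),s["orientation"].round(3).tolist())
```

```text
at [ 667.7 -213.6   97.1] clock 12.05 op 85.3 F [-0.7  1.4  0.5] tilt 30.0 z [ 0.497  0.043 -0.866]
(671.4, -214.2, 92.5) delta mm [0.8 1.  5.7] rows 1 per row m [0.0008 0.001  0.0057]
[ 0.034  0.572  0.418  1.909 -1.175  0.466 -0.121] [[0.863, 0.09, 0.497], [0.08, -0.996, 0.043], [0.499, 0.003, -0.866]]
```

Emit:
play_rows(moves=[[[0.001,0.001,0.005,0,1],[0,0,0,0,-1],[0,0,0,0,-1],[0,0,0,0,-1],[0,0,0,0,-1],[0,0,0,0,-1],[0,0,0,0,-1],[0,0,0,0,-1]]])

```text
clock: 13.05
position: [671.0, -214.5, 93.1]
orientation: [[0.863, 0.09, 0.497], [0.079, -0.996, 0.042], [0.499, 0.003, -0.867]]
wrist_force: [-2.8, 0.6, 5.9]
opening: 22.4
grasp_force: 58.6
```

Grip holds the knob (22.4 mm, 59 N). Lift slightly, then retreat along the slant.

Emit:
play_rows(moves=[[[0.003,0,-0.005,0,-1],[0.003,0,-0.005,0,-1],[0.003,0,-0.005,0,-1],[0,0,-0.015,0,-1],[0,0,-0.025,0,-1],[0,0,-0.03,0,-1],[0,0,-0.03,0,-1],[0,0,-0.03,0,-1],[0,0,0,0,-1]]])

```text
clock: 14.18
position: [606.3, -220.5, 225.3]
orientation: [[0.862, 0.089, 0.5], [0.079, -0.996, 0.042], [0.502, 0.004, -0.865]]
wrist_force: [0.5, -0.4, -2.3]
opening: 22.3
grasp_force: 58.9
```

Run:
```python
from h import *
from station import env
go((499,-159,100),(499,-159,30))
s=env.sense();print(s['qpos'].round(3),s["orientation"].round(3).tolist())
for n in("side","top"):
    d=env.get_image(n); np.savez(f"{n}3.npz",**d)
    if n=="side": a=cv2.resize(d["img"][150:320,220:420],None,fx=3,fy=3)
    else: b=cv2.resize(d["img"][100:270,220:390],None,fx=3,fy=3)
cv2.imwrite("pics/e.png",np.hstack([a[:,160:560],b[:,50:450]])[:,:,::-1])
```

```text
at [ 606.3 -220.5  225.3] clock 14.18 op 22.3 F [ 0.5 -0.4 -2.3] tilt 30.1 z [ 0.5    0.042 -0.865]
(499, -159, 100) delta mm [-150.5  -71.3   57.3] rows 4 per row m [-0.0376 -0.0178  0.0143]
(499, -159, 30) delta mm [-35.1  -0.2  60.6] rows 2 per row m [-0.0176 -0.0001  0.0303]
[-0.121  0.311  0.639  1.964 -0.835  0.614 -0.404] [[0.862, 0.089, 0.5], [0.079, -0.996, 0.042], [0.502, 0.004, -0.865]]
```

View pics/e.png

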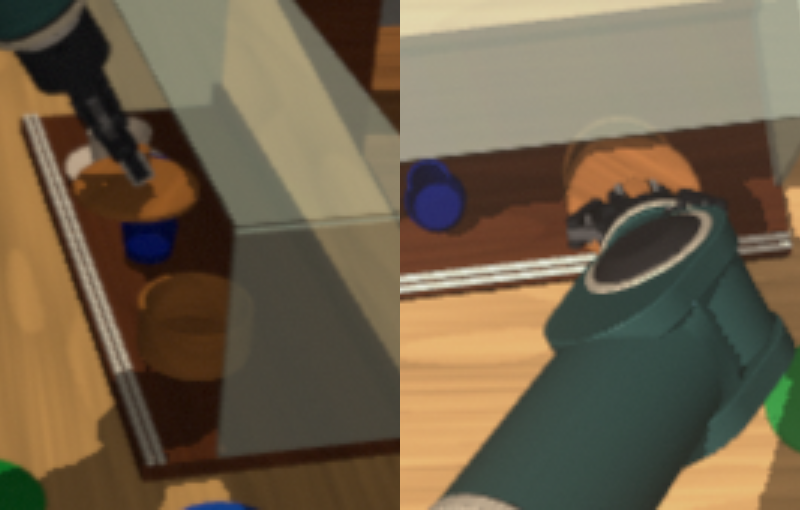

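The lid is off and level in the hand, and the open box (near (195,325) in the left half) has not moved. Carry it to the table in front.

Emit:
play_rows(moves=[[[-0.03,-0.014,0.0115,0,-1],[-0.03,-0.014,0.0115,0,-1],[-0.03,-0.014,0.0115,0,-1],[-0.03,-0.014,0.0115,0,-1],[-0.03,-0.014,0.0115,0,-1],[-0.012,0,0.02,0,-1],[-0.012,0,0.02,0,-1],[-0.01,0,0.018,0,-1],[0,0,0,0,-1]]])

```text
clock: 15.4
position: [513.4, -176.0, 64.6]
orientation: [[0.881, 0.096, 0.464], [0.08, -0.995, 0.054], [0.467, -0.011, -0.884]]
wrist_force: [-0.2, 0.5, -1.4]
opening: 22.1
grasp_force: 59.4
```

Run:
```python
from h import *
from station import env
go((499,-159,24.1))
s=env.sense();print(s['qpos'].round(3),s["orientation"].round(3).tolist())
```

```text
at [ 513.4 -176.    64.6] clock 15.4 op 22.1 F [-0.2  0.5 -1.4] tilt 27.8 z [ 0.464  0.054 -0.884]
(499, -159, 24.1) delta mm [-30.2 -17.8  30. ] rows 2 per row m [-0.0151 -0.0089  0.015 ]
[ 0.548  0.405 -0.161  2.246 -1.192  0.189  0.083] [[0.881, 0.096, 0.464], [0.08, -0.995, 0.054], [0.467, -0.011, -0.884]]
```

Joints 5 and 6 are at their limits here. I'll fit a quick kinematic model from the logged states to choose a reachable set-down spot.

```bash
cat > kin.py <<'E'
import numpy as np, itertools
from scipy.optimize import least_squares
from scipy.spatial.transform import Rotation as Ro
D=[([-1.3035,.4179,-.0103,1.6141,.0047,1.1107,-.053],[189.9,595.2,230.7]),
([-.127,1.036,.232,.092,-.217,1.991,1.534],[859.9,68.2,442.3]),
([-.151,.873,.433,.135,-.397,2.003,1.555],[816.6,65.6,567]),
([-.2081,.4189,.3771,.2074,-.2687,2.0032,1.5585],[624.3,46.4,866.4]),
([-.208,.094,.679,1.951,-.492,.719,2.399],[565.1,-207.8,316.8]),
([.128,.464,.306,1.929,-.938,.45,2.807],[649.8,-214.3,138.3]),
([-.372,.181,.929,1.984,-.694,.715,-.351],[564.1,-222.2,286.2]),
([.548,.405,-.161,2.246,-1.192,.189,.083],[513.4,-176,64.6])]
def fk(q,p,s):
    h,a,b,c,o,k,e=p
    R=Ro.from_euler('z',s[0]*q[0]+o).as_matrix(); x=np.array([0,0,h])
    Y=lambda t:Ro.from_euler('y',t).as_matrix(); Z=lambda t:Ro.from_euler('z',t).as_matrix()
    R=R@Y(q[1])@Z(s[1]*q[2]); x=x+R@[k,0,a]; R=R@Y(q[3])@Z(s[2]*q[4]); x=x+R@[e,0,b]; R=R@Y(q[5]); x=x+R@[0,0,c]
    return x,R
def fit():
    best=None
    for s in itertools.product((1,-1),repeat=3):
        r=least_squares(lambda p:np.concatenate([fk(q,p,s)[0]-x for q,x in D]),[350,450,450,250,0,0,0])
        if best is None or r.cost<best[0]: best=(r.cost,r.x,s)
    return best
LO=np.array([-2.81,-.39,-1.27,.06,-1.19,.19]);HI=np.array([2.81,2.02,1.25,2.57,4.33,2.0])
def ik(t,z,p,s,q0):
    m=.03
    r=least_squares(lambda q:np.r_[(fk(q,p,s)[0]-t)/10,(fk(q,p,s)[1][:,2]-z)*30,(q-q0)*.001],np.clip(q0,LO+m+.001,HI-m-.001),bounds=(LO+m,HI-m))
    x,R=fk(r.x,p,s); return np.linalg.norm(x-t),np.degrees(np.arccos(np.clip(R[:,2]@z,-1,1))),r.x
E
python3 - <<'E'
from kin import *; from h import *
np.set_printoptions(precision=3,suppress=True)
c,p,s=fit(); print(c,p,s); np.savez("kin.npz",p=p,s=s)
T=np.load("top0.npz"); print("greens",plane(T,(378,233),12),plane(T,(410,276),12),plane(T,(399,166),12))
z=np.array([.497,.043,-.867])
q0s=[np.array(d[0][:6]) for d in D[4:]]+[np.array([-.05,0,0,2.3,0,.4])]
for t in [(499,-159,24),(519,-176,24),(519,-260,24),(519,-300,24),(519,0,24),(540,0,24),(470,98,8),(671,-214,93)]:
    r=min((ik(np.array(t),z,p,s,q) for q in q0s),key=lambda r:r[0]+r[1]); print(t,round(r[0],1),round(r[1],1),r[2])
E
```

```text
93.61621314284997 [291.417 500.683 471.546 311.388  -0.042  -1.99   -4.561] (-1, -1, -1)
greens [ 442.74  -410.263   12.   ] [ 314.922 -495.709   12.   ] [ 643.682 -484.755   12.   ]
(499, -159, 24) 14.4 5.2 [ 0.586  0.455 -0.179  2.252 -1.16   0.22 ]
(519, -176, 24) 11.5 4.3 [ 0.596  0.488 -0.179  2.207 -1.16   0.22 ]
(519, -260, 24) 3.4 0.3 [ 0.838  0.556 -0.284  2.148 -1.16   0.22 ]
(519, -300, 24) 0.0 0.0 [ 0.929  0.59  -0.321  2.11  -1.112  0.22 ]
(519, 0, 24) 21.9 8.0 [-0.311  0.43   0.346  2.262 -1.16   0.22 ]
(540, 0, 24) 19.6 7.4 [-0.298  0.458  0.332  2.222 -1.16   0.22 ]
(470, 98, 8) 0.0 0.0 [ 0.314  0.587 -0.679  2.449  2.273  0.507]
(671, -214, 93) 0.0 0.0 [ 0.351  0.544  0.02   1.896 -0.835  0.339]
```

```bash
python3 -c "
from h import *
go((521,-288,60),(521,-288,28))"
```

```text
at [ 513.4 -176.    64.6] clock 15.4 op 22.1 F [-0.2  0.5 -1.4] tilt 27.8 z [ 0.464  0.054 -0.884]
(521, -288, 60) delta mm [ -4.3 112.3   1.5] rows 3 per row m [-0.0014  0.0374  0.0005]
(521, -288, 28) delta mm [-14.9   0.3  28.3] rows 1 per row m [-0.0149  0.0003  0.0283]
```

Emit:
play_rows(moves=[[[-0.001,0.028,0,0,-1],[-0.001,0.028,0,0,-1],[-0.001,0.028,0,0,-1],[-0.001,0.028,0,0,-1],[-0.005,0,0.009,0,-1],[-0.005,0,0.009,0,-1],[0,0,0,0,-1]]])

```text
clock: 16.27
position: [520.4, -286.0, 41.4]
orientation: [[0.88, 0.098, 0.464], [0.081, -0.995, 0.056], [0.468, -0.012, -0.884]]
wrist_force: [-0.2, 0.3, -1.6]
opening: 21.9
grasp_force: 59.4
```

```bash
python3 -c "
from h import *
from station import env
go((521,-288,28),(521,-288,24))
print(env.sense()['qpos'].round(3),env.sense()['orientation'].round(3).tolist())"
```

```text
at [ 520.4 -286.    41.4] clock 16.27 op 21.9 F [-0.2  0.3 -1.6] tilt 27.9 z [ 0.464  0.056 -0.884]
(521, -288, 28) delta mm [-5.9  2.2 12. ] rows 1 per row m [-0.0059  0.0022  0.012 ]
(521, -288, 24) delta mm [-1.9  0.   3.5] rows 1 per row m [-0.0019  0.      0.0035]
[ 0.682  0.528 -0.081  2.098 -1.102  0.314  0.172] [[0.88, 0.098, 0.464], [0.081, -0.995, 0.056], [0.468, -0.012, -0.884]]
```

Emit:
play_rows(moves=[[[-0.003,0.001,0.006,0,-1],[-0.003,0.001,0.006,0,-1],[-0.0005,0,0.001,0,-1],[-0.0005,0,0.001,0,-1],[-0.0005,0,0.001,0,-1],[0,0,0,0,-1]]])

```text
clock: 17.02
position: [521.2, -288.6, 25.4]
orientation: [[0.88, 0.097, 0.466], [0.081, -0.995, 0.055], [0.469, -0.011, -0.883]]
wrist_force: [-0.8, -0.6, -0.7]
opening: 22.2
grasp_force: 59.8
```

Emit:
play_rows(moves=[[[-0.0005,0,0.001,0,-1],[-0.0005,0,0.001,0,-1],[0,0,0,0,-1],[0,0,0,0,-1]]])

```text
clock: 17.52
position: [521.4, -288.5, 24.2]
orientation: [[0.879, 0.098, 0.467], [0.081, -0.995, 0.055], [0.47, -0.01, -0.883]]
wrist_force: [-15.0, 4.9, 26.4]
opening: 22.5
grasp_force: 62.9
```

Emit:
play_rows(moves=[[[0.0003,0,-0.0005,0,-1],[0,0,0,0,-0.2],[0,0,0,0,0.1],[0,0,0,0,0.2],[0,0,0,0,0.2],[0,0,-0.02,0,0.2],[0,0,-0.04,0,0.2],[0,0,-0.04,0,0.2],[0,0,-0.04,0,0.2],[0,0,0,0,1]]])

```text
clock: 18.77
position: [456.2, -297.2, 149.8]
orientation: [[0.878, 0.096, 0.468], [0.081, -0.995, 0.052], [0.471, -0.008, -0.882]]
wrist_force: [-0.2, 0.4, -0.5]
opening: 67.9
grasp_force: 0.0
```

Run:
```python
from h import *
from kin import *
from station import env
s=env.sense(); print(s['qpos'].round(3)); k=np.load("kin.npz"); p,sg=k["p"],k["s"]
go((430,60,180))
for n in("side","top"):
    d=env.get_image(n); np.savez(f"{n}4.npz",**d)
    if n=="side": a=cv2.resize(d["img"][150:350,220:420],None,fx=2.5,fy=2.5)
    else: b=cv2.resize(d["img"][100:300,190:390],None,fx=2.5,fy=2.5)
cv2.imwrite("pics/f.png",np.hstack([a[:,:400],b[:,100:]])[:,:,::-1])
# feasible tilt over the brooch
for th in (0,10,15,20,25,30):
    c=np.radians(th); z=np.array([np.sin(c)*.996,np.sin(c)*.085,-np.cos(c)])
    r=min((ik(np.array([457+5,98,9.]),z,p,sg,np.array(q)) for q in [(-.2,.1,0,2.3,0,.5),(-.5,.3,.5,2.3,-.8,.3),(.3,.3,-.5,2.3,.5,.3)]),key=lambda r:r[0]+r[1]); print(th,round(r[0],1),round(r[1],1),r[2].round(2))
```

```text
[ 0.632  0.263  0.097  2.158 -0.83   0.528 -0.065]
at [ 456.2 -297.2  149.8] clock 18.77 op 67.9 F [-0.2  0.4 -0.5] tilt 28.1 z [ 0.468  0.052 -0.882]
(430, 60, 180) delta mm [  20.3 -358.3  -20.2] rows 8 per row m [ 0.0025 -0.0448 -0.0025]
0 0.0 0.0 [ 0.17  0.56 -0.49  2.13  0.49  0.56]
10 0.0 0.3 [-0.68  0.5   0.48  2.26 -0.66  0.32]
15 0.0 0.4 [-0.72  0.49  0.5   2.31 -0.98  0.22]
20 0.0 0.5 [ 0.18  0.49 -0.51  2.37  1.64  0.27]
25 0.0 0.7 [ 0.37  0.58 -0.74  2.42  1.99  0.45]
30 0.0 0.8 [ 0.31  0.58 -0.67  2.47  2.29  0.51]
```

View pics/f.png

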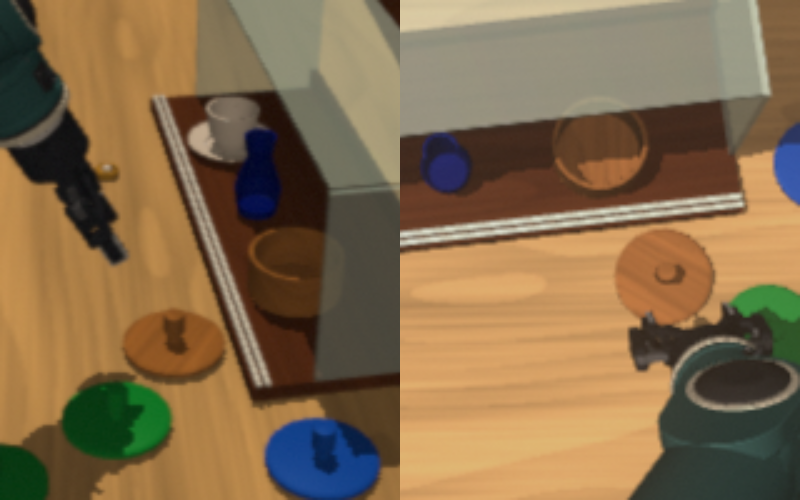

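Left half: the real lid lies flat, knob up, in front of the base at about (172,345). Right half: the open box is at (600,147) → full (310,158.6), and the box has not moved. Now toward the brooch.

Emit:
play_rows(moves=[[[0.0025,-0.044,-0.003,0,1],[0.0025,-0.044,-0.003,0,1],[0.0025,-0.044,-0.003,0,1],[0.0025,-0.044,-0.003,0,1],[0.0025,-0.044,-0.003,0,1],[0.0025,-0.044,-0.003,0,1],[0.0025,-0.044,-0.003,0,1],[0.0025,-0.044,-0.003,0,1],[0,-0.044,0,0,1],[0,0,0,0,1]]])

```text
clock: 20.12
position: [426.7, 68.1, 178.4]
orientation: [[0.883, 0.101, 0.459], [0.083, -0.995, 0.058], [0.462, -0.013, -0.887]]
wrist_force: [0.4, -0.5, 0.2]
opening: 85.6
grasp_force: 0.0
```

Run:
```python
from h import *
from station import env
s=env.sense(); print(s['qpos'].round(3),s['orientation'].round(3).tolist())
go((440,98,100),(462,98,9))
d=env.get_image("side"); T=np.load("top4.npz")
np.savez("side5.npz",**d); e=env.get_image("top"); np.savez("top5.npz",**e)
for I,roi in((T["img"],(192,220,220,246)),(d["img"],(248,208,278,230))):
    h=cv2.cvtColor(I,cv2.COLOR_RGB2LAB)[roi[1]:roi[3],roi[0]:roi[2]].astype(float); m=np.linalg.norm(h-np.median(h.reshape(-1,3),0),axis=2)>22
    ys,xs=np.nonzero(m); print(xs.mean()+roi[0],ys.mean()+roi[1],m.sum(),xs.min()+roi[0],xs.max()+roi[0],ys.min()+roi[1],ys.max()+roi[1])
print("box@75",plane(T,(310.2,158.6),75))
print("brooch",proj(T,(457,98,5)),proj(d,(457,98,5)))
```

```text
[ 0.184 -0.067 -0.444  2.437  0.126  0.29  -1.851] [[0.883, 0.101, 0.459], [0.083, -0.995, 0.058], [0.462, -0.013, -0.887]]
at [426.7  68.1 178.4] clock 20.12 op 85.6 F [ 0.4 -0.5  0.2] tilt 27.6 z [ 0.459  0.058 -0.887]
(440, 98, 100) delta mm [-22.1 -27.4  77.4] rows 2 per row m [-0.011  -0.0137  0.0387]
(462, 98, 9) delta mm [-22.7   3.4  90.8] rows 3 per row m [-0.0076  0.0011  0.0303]
206.80263157894737 233.2236842105263 76 201 212 228 239
262.96 219.46 50 258 267 216 222
box@75 [ 658.02637645 -214.99070038   75.        ]
brooch [206.71160214 232.96352037] [262.60246328 218.64854749]
```

Brooch confirmed at (457,98). Descend in two stages.

Emit:
play_rows(moves=[[[-0.0055,-0.007,0.019,0,1],[-0.0055,-0.007,0.019,0,1],[-0.0055,-0.007,0.019,0,1],[-0.0055,-0.007,0.019,0,1],[0,0,0,0,1]]])

```text
clock: 20.85
position: [438.7, 90.4, 113.7]
orientation: [[0.886, 0.097, 0.453], [0.083, -0.995, 0.05], [0.455, -0.007, -0.89]]
wrist_force: [0.1, 0.0, 0.1]
opening: 85.3
grasp_force: 0.0
```

Run:
```python
from h import *
from station import env
s=env.sense(); print(s['qpos'].round(3),s['orientation'].round(3).tolist())
go((450,98,50),(462,98,9))
```

```text
[ 0.065  0.138 -0.427  2.456  1.045  0.189 -2.819] [[0.886, 0.097, 0.453], [0.083, -0.995, 0.05], [0.455, -0.007, -0.89]]
at [438.7  90.4 113.7] clock 20.85 op 85.3 F [0.1 0.  0.1] tilt 27.1 z [ 0.453  0.05  -0.89 ]
(450, 98, 50) delta mm [-18.4  -6.   62.2] rows 2 per row m [-0.0092 -0.003   0.0311]
(462, 98, 9) delta mm [-8.   1.5 41.9] rows 1 per row m [-0.008   0.0015  0.0419]
```

q7 sits at its limit on this branch; the brooch is round, so take a half turn back.

Emit:
play_rows(moves=[[[0,0,0,-0.1848,1],[0,0,0,-0.1848,1],[0,0,0,-0.1848,1],[0,0,0,-0.1848,1],[0,0,0,-0.1848,1],[0,0,0,-0.1848,1],[0,0,0,-0.1848,1],[0,0,0,-0.1848,1],[0,0,0,-0.1848,1],[0,0,0,-0.1848,1],[0,0,0,-0.1848,1],[0,0,0,-0.1848,1],[0,0,0,-0.1848,1],[0,0,0,-0.1848,1],[0,0,0,-0.1848,1],[0,0,0,-0.1848,1],[0,0,0,-0.1848,1],[0,0,0,0,1]]])

```text
clock: 23.1
position: [439.2, 89.8, 115.2]
orientation: [[-0.886, -0.088, 0.455], [-0.073, 0.996, 0.05], [-0.457, 0.01, -0.889]]
wrist_force: [-0.7, 0.9, 0.5]
opening: 85.2
grasp_force: 0.0
```

Run:
```python
from h import *
from station import env
s=env.sense(); print(s['qpos'].round(3),s['orientation'].round(3).tolist())
go((450,98,50),(462,98,9))
```

```text
[ 0.475  0.188 -0.858  2.446  1.196  0.266  0.191] [[-0.886, -0.088, 0.455], [-0.073, 0.996, 0.05], [-0.457, 0.01, -0.889]]
at [439.2  89.8 115.2] clock 23.1 op 85.2 F [-0.7  0.9  0.5] tilt 27.2 z [ 0.455  0.05  -0.889]
(450, 98, 50) delta mm [19.6  6.6 63.3] rows 2 per row m [0.0098 0.0033 0.0317]
(462, 98, 9) delta mm [ 8.1 -1.5 41.9] rows 1 per row m [ 0.0081 -0.0015  0.0419]
```

Emit:
play_rows(moves=[[[0.0065,0.0022,0.021,0,1],[0.0065,0.0022,0.021,0,1],[0.0065,0.0022,0.021,0,1],[0.0025,0,0.014,0,1],[0.0025,0,0.013,0,1],[0,0,0,0,1]]])

```text
clock: 23.85
position: [457.3, 98.9, 24.0]
orientation: [[-0.887, -0.088, 0.453], [-0.073, 0.996, 0.049], [-0.456, 0.01, -0.89]]
wrist_force: [-0.5, -0.4, 0.4]
opening: 85.3
grasp_force: 0.0
```

Run:
```python
from h import *
from station import env
s=env.sense(); print(s['qpos'].round(3),s['orientation'].round(3).tolist())
go((465,98,6))
```

```text
[ 0.326  0.519 -0.749  2.438  1.988  0.458 -0.535] [[-0.887, -0.088, 0.453], [-0.073, 0.996, 0.049], [-0.456, 0.01, -0.89]]
at [457.3  98.9  24. ] clock 23.85 op 85.3 F [-0.5 -0.4  0.4] tilt 27.1 z [ 0.453  0.049 -0.89 ]
(465, 98, 6) delta mm [ 1.5 -1.8 19.5] rows 1 per row m [ 0.0015 -0.0018  0.0195]
```

Works well. Final approach and close.

Emit:
play_rows(moves=[[[0.0005,-0.001,0.01,0,1],[0.0005,-0.001,0.009,0,1],[0,0,0,0,0.3],[0,0,0,0,-0.1],[0,0,0,0,-0.5],[0,0,0,0,-1],[0,0,0,0,-1],[0,0,0,0,-1],[0,0,0,0,-1]]])

```text
clock: 24.98
position: [465.7, 98.4, 7.9]
orientation: [[-0.885, -0.096, 0.456], [-0.082, 0.995, 0.05], [-0.459, 0.007, -0.889]]
wrist_force: [-7.5, -2.2, 17.4]
opening: 30.2
grasp_force: 57.8
```

Emit:
play_rows(moves=[[[-0.002,0,-0.004,0,-1],[-0.004,0,-0.008,0,-1],[-0.008,0,-0.016,0,-1],[-0.008,0,-0.016,0,-1],[0,0,0,0,-1]]])

```text
clock: 25.6
position: [466.0, 98.0, 58.0]
orientation: [[-0.884, -0.095, 0.458], [-0.082, 0.995, 0.05], [-0.461, 0.007, -0.888]]
wrist_force: [-1.2, 0.5, -0.3]
opening: 29.9
grasp_force: 59.3
```

Run:
```python
from h import *
from station import env
s=env.sense(); print(s['qpos'].round(3),s['grasp_force'])
go((430,68,180))
d=env.get_image("side");e=env.get_image("top")
a=cv2.resize(d["img"][150:250,200:300],None,fx=4,fy=4,interpolation=cv2.INTER_CUBIC);b=cv2.resize(e["img"][180:280,150:250],None,fx=4,fy=4,interpolation=cv2.INTER_CUBIC)
cv2.imwrite("pics/g.png",np.hstack([a,b])[:,:,::-1])
```

```text
[ 0.294  0.397 -0.698  2.419  1.793  0.349 -0.36 ] 59.30306017398834
at [466.  98.  58.] clock 25.6 op 29.9 F [-1.2  0.5 -0.3] tilt 27.4 z [ 0.458  0.05  -0.888]
(430, 68, 180) delta mm [ -21.9  -25.6 -126.3] rows 3 per row m [-0.0073 -0.0085 -0.0421]
```

View pics/g.png

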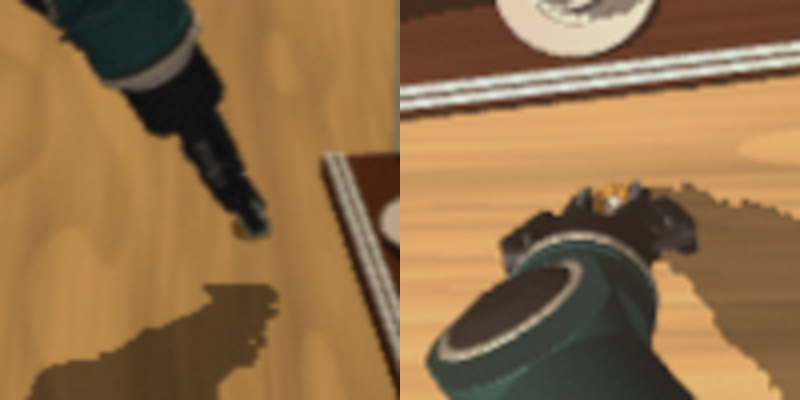

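The brooch is held level between the fingers (left half at (248,228)). Back up, half turn back, then on to the box.

Emit:
play_rows(moves=[[[-0.0055,-0.0064,-0.0316,0,-1],[-0.0055,-0.0064,-0.0316,0,-1],[-0.0055,-0.0064,-0.0316,0,-1],[0,0,0,0.1848,-1],[0,0,0,0.1848,-1],[0,0,0,0.1848,-1],[0,0,0,0.1848,-1],[0,0,0,0.1848,-1],[0,0,0,0.1848,-1],[0,0,0,0.1848,-1],[0,0,0,0.1848,-1],[0,0,0,0.1848,-1],[0,0,0,0.1848,-1],[0,0,0,0.1848,-1],[0,0,0,0.1848,-1],[0,0,0,0.1848,-1],[0,0,0,0.1848,-1],[0,0,0,0.1848,-1],[0,0,0,0.1848,-1],[0,0,0,0.1848,-1]]])

```text
clock: 28.2
position: [445.0, 78.4, 122.1]
orientation: [[0.889, 0.085, 0.45], [0.073, -0.996, 0.043], [0.452, -0.005, -0.892]]
wrist_force: [-0.1, 0.6, -1.0]
opening: 29.9
grasp_force: 59.5
```

Run:
```python
from h import *
from station import env
s=env.sense(); print(s['qpos'].round(3),s['grasp_force'],s['orientation'].round(3).tolist())
go((560,-222,250),(671-.46*60,-217,34+.888*60),(671,-214,36))
```

```text
[ 0.092  0.121 -0.415  2.44   0.847  0.194 -2.6  ] 59.48506951332092 [[0.889, 0.085, 0.45], [0.073, -0.996, 0.043], [0.452, -0.005, -0.892]]
at [445.   78.4 122.1] clock 28.2 op 29.9 F [-0.1  0.6 -1. ] tilt 26.8 z [ 0.45   0.043 -0.892]
(560, -222, 250) delta mm [137.9 308.5 -75.3] rows 8 per row m [ 0.0172  0.0386 -0.0094]
(643.4, -217, 87.28) delta mm [  1.1   2.9 182.9] rows 5 per row m [0.0002 0.0006 0.0366]
(671, -214, 36) delta mm [ 1.6 -0.4 58.3] rows 2 per row m [ 0.0008 -0.0002  0.0291]
```

Emit:
play_rows(moves=[[[0.0155,0.0345,-0.0084,0,-1],[0.0155,0.0345,-0.0084,0,-1],[0.0155,0.0345,-0.0084,0,-1],[0.0155,0.0345,-0.0084,0,-1],[0.0155,0.0345,-0.0084,0,-1],[0.0155,0.0345,-0.0084,0,-1],[0.0155,0.0345,-0.0084,0,-1],[0.0155,0.0345,-0.0084,0,-1],[0.0155,0.0345,-0.0084,0,-1],[0,0,0,0,-1]]])

```text
clock: 29.45
position: [550.4, -192.9, 237.8]
orientation: [[0.89, 0.084, 0.447], [0.074, -0.997, 0.038], [0.449, -0.001, -0.894]]
wrist_force: [0.3, 1.3, -0.9]
opening: 30.2
grasp_force: 59.5
```

Run:
```python
from h import *
from station import env
s=env.sense(); print(s['qpos'].round(3),s['grasp_force'],s['orientation'].round(3).tolist())
go((643.4,-217,87.3),(671,-214,36))
```

```text
[ 1.083  0.22  -0.768  2.015 -0.082  0.545 -1.066] 59.508007764816284 [[0.89, 0.084, 0.447], [0.074, -0.997, 0.038], [0.449, -0.001, -0.894]]
at [ 550.4 -192.9  237.8] clock 29.45 op 30.2 F [ 0.3  1.3 -0.9] tilt 26.7 z [ 0.447  0.038 -0.894]
(643.4, -217, 87.3) delta mm [ 13.4  31.9 175.1] rows 4 per row m [0.0034 0.008  0.0438]
(671, -214, 36) delta mm [ 1.8 -0.6 58.3] rows 2 per row m [ 0.0009 -0.0003  0.0292]
```

Emit:
play_rows(moves=[[[0.013,0.032,0,0,-1],[0,0,0.035,0,-1],[0,0,0.035,0,-1],[0,0,0.035,0,-1],[0,0,0.03,0,-1],[0,0,0.02,0,-1],[0,0,0,0,-1]]])

```text
clock: 30.32
position: [633.7, -214.1, 104.2]
orientation: [[0.891, 0.088, 0.446], [0.078, -0.996, 0.041], [0.448, -0.001, -0.894]]
wrist_force: [0.6, 0.1, -0.4]
opening: 29.9
grasp_force: 59.5
```

Run:
```python
from h import *
from station import env
s=env.sense(); print(s['qpos'].round(3),s['grasp_force'],s['orientation'].round(3).tolist())
go((645,-215,85),(671,-214,36))
d=env.get_image("side");e=env.get_image("top")
a=cv2.resize(d["img"][180:300,270:390],None,fx=4,fy=4)[:,:400];b=cv2.resize(e["img"][110:230,260:360],None,fx=4,fy=4)
cv2.imwrite("pics/h.png",np.hstack([a,b])[:,:,::-1])
```

```text
[ 0.792  0.544 -0.529  1.92   0.182  0.323 -1.258] 59.5030277967453 [[0.891, 0.088, 0.446], [0.078, -0.996, 0.041], [0.448, -0.001, -0.894]]
at [ 633.7 -214.1  104.2] clock 30.32 op 29.9 F [ 0.6  0.1 -0.4] tilt 26.6 z [ 0.446  0.041 -0.894]
(645, -215, 85) delta mm [ 1.4  1.9 22.2] rows 1 per row m [0.0014 0.0019 0.0222]
(671, -214, 36) delta mm [ 1.3  1.4 55.4] rows 2 per row m [0.0006 0.0007 0.0277]
```

View pics/h.png

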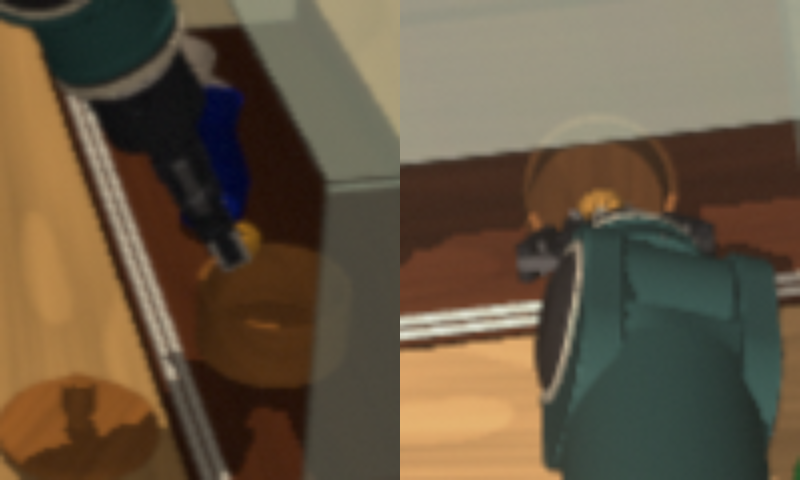

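The top half shows the brooch ahead of the fingers. The half turn about the slanted axis left it tipped about 54°, so I need to turn back to the pick-up orientation. q7 allows it here. I'll retract and turn.

Emit:
play_rows(moves=[[[0,0,-0.04,0,-1],[0,0,-0.04,0,-1],[0,0,-0.04,0,-1],[0,0,0,-0.1848,-1],[0,0,0,-0.1848,-1],[0,0,0,-0.1848,-1],[0,0,0,-0.1848,-1],[0,0,0,-0.1848,-1],[0,0,0,-0.1848,-1],[0,0,0,-0.1848,-1],[0,0,0,-0.1848,-1],[0,0,0,-0.1848,-1],[0,0,0,-0.1848,-1],[0,0,0,-0.1848,-1],[0,0,0,-0.1848,-1],[0,0,0,-0.1848,-1],[0,0,0,-0.1848,-1],[0,0,0,-0.1848,-1],[0,0,0,-0.1848,-1],[0,0,0,-0.1848,-1]]])

```text
clock: 32.92
position: [579.9, -220.6, 213.8]
orientation: [[-0.889, -0.091, 0.448], [-0.084, 0.996, 0.036], [-0.45, -0.006, -0.893]]
wrist_force: [-0.2, -0.2, 0.1]
opening: 29.9
grasp_force: 59.5
```

Run:
```python
from h import *
from station import env
s=env.sense(); print(s['qpos'].round(3),s['grasp_force'],s['orientation'].round(3).tolist())
R1=np.array([[-.885,-.096,.456],[-.082,.995,.05],[-.459,.007,-.889]]); R=s['orientation']
print("offset",R@R1.T@np.array([-8.7,-.4,-7.9]),"normal",R@R1.T[:,2])
go((646,-216,87),(671,-214,36))
```

```text
[ 1.403  0.564 -1.262  1.945  0.64   0.626  1.527] 59.47883605957031 [[-0.889, -0.091, 0.448], [-0.084, 0.996, 0.036], [-0.45, -0.006, -0.893]]
offset [-8.77452393 -0.46600745 -7.82089213] normal [0.00905955 0.01348703 1.00039343]
at [ 579.9 -220.6  213.8] clock 32.92 op 29.9 F [-0.2 -0.2  0.1] tilt 26.7 z [ 0.448  0.036 -0.893]
(646, -216, 87) delta mm [ -2.1  -0.7 143. ] rows 4 per row m [-0.0005 -0.0002  0.0358]
(671, -214, 36) delta mm [ 0.5 -0.  56.8] rows 2 per row m [ 0.0003 -0.      0.0284]
```

Emit:
play_rows(moves=[[[-0.002,-0.001,0.03,0,-1],[0,0,0.03,0,-1],[0,0,0.03,0,-1],[0,0,0.03,0,-1],[0,0,0.023,0,-1],[0,0,0,0,-1]]])

```text
clock: 33.67
position: [646.1, -215.3, 86.1]
orientation: [[-0.89, -0.087, 0.448], [-0.078, 0.996, 0.038], [-0.449, -0.001, -0.893]]
wrist_force: [0.8, 1.1, -0.2]
opening: 30.1
grasp_force: 59.5
```

Run:
```python
from h import *
from station import env
s=env.sense(); print(s['qpos'].round(3),s['grasp_force'],s['orientation'].round(3).tolist())
go((671,-214,36))
d=env.get_image("side");e=env.get_image("top")
a=cv2.resize(d["img"][180:300,270:390],None,fx=4,fy=4)[:,:400];b=cv2.resize(e["img"][110:230,260:360],None,fx=4,fy=4)
cv2.imwrite("pics/i.png",np.hstack([a,b])[:,:,::-1])
```

```text
[ 1.045  0.729 -0.903  1.891  0.886  0.437  1.308] 59.481759667396545 [[-0.89, -0.087, 0.448], [-0.078, 0.996, 0.038], [-0.449, -0.001, -0.893]]
at [ 646.1 -215.3   86.1] clock 33.67 op 30.1 F [ 0.8  1.1 -0.2] tilt 26.7 z [ 0.448  0.038 -0.893]
(671, -214, 36) delta mm [ 0.3 -0.9 56. ] rows 2 per row m [ 0.0001 -0.0004  0.028 ]
```

View pics/i.png

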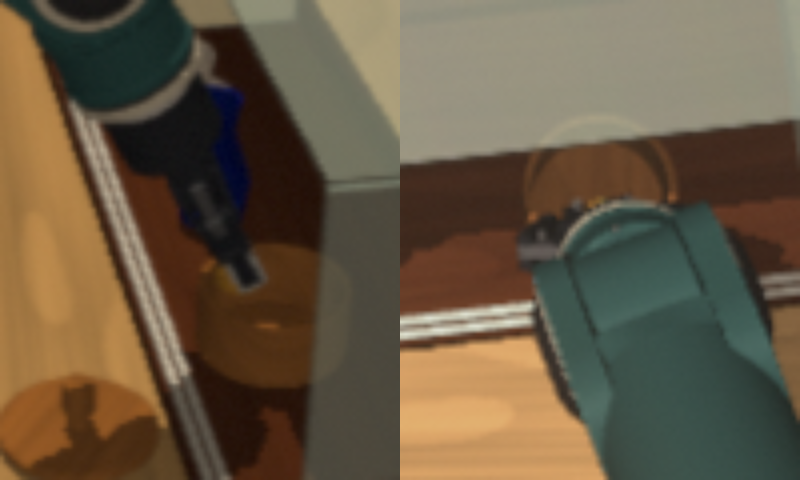

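That makes 11 pictures, one over the limit of 10, so I'll view no more and work from numbers only. The brooch enters the mouth clear of the rim; lower it.

Emit:
play_rows(moves=[[[0,-0.0005,0.016,0,-1],[0,-0.0005,0.016,0,-1],[0,0,0.016,0,-1],[0,0,0.004,0,-1],[0,0,0,0,-1]]])

```text
clock: 34.4
position: [670.2, -213.8, 39.4]
orientation: [[-0.89, -0.088, 0.448], [-0.078, 0.996, 0.039], [-0.45, -0.0, -0.893]]
wrist_force: [0.4, 0.1, 1.0]
opening: 29.5
grasp_force: 59.9
```

Emit:
play_rows(moves=[[[0.0009,0,0.0018,0,-1],[0.0009,0,0.0018,0,-1],[0.0005,0,0.0009,0,-1],[0,0,0,0,-1],[0,0,0,0,-1]]])

```text
clock: 35.02
position: [673.0, -215.0, 38.2]
orientation: [[-0.886, -0.087, 0.455], [-0.078, 0.996, 0.037], [-0.456, -0.003, -0.89]]
wrist_force: [3.4, -3.5, 25.6]
opening: 29.7
grasp_force: 62.1
```

Run:
```python
from station import env
import numpy as np
s=env.sense();F=s["wrist_force"];M=s["moment"]
print(F.round(1),M.round(3),"line pt rel ref mm",(np.cross(F,M)/(F@F)*1000).round(1),s["position"].round(1))
R=s["orientation"];print("wrist guess refs: flange rel TCP e.g. -150z",(-150*R[:,2]).round(1),(-311*R[:,2]).round(1))
```

```text
[ 3.4 -3.5 25.6] [-0.129 -1.948 -0.338] line pt rel ref mm [ 75.3  -3.2 -10.3] [ 673.  -215.    38.2]
wrist guess refs: flange rel TCP e.g. -150z [-68.2  -5.5 133.5] [-141.5  -11.5  276.7]
```

The moment puts the contact at the fingertips/brooch (about x 660), not on the hand's body. So the brooch is resting on the floor, slightly tipped. I'll ease off and open gently by a small amount.

Emit:
play_rows(moves=[[[-0.0005,0,-0.0009,0,-1],[0,0,0,0,-0.35],[0,0,0,0,-0.25],[0,0,0,0,-0.18],[0,0,0,0,-0.1],[0,0,0,0,0],[0,0,0,0,0]]])

```text
clock: 35.9
position: [671.9, -214.9, 38.0]
orientation: [[-0.888, -0.087, 0.453], [-0.078, 0.996, 0.037], [-0.454, -0.002, -0.891]]
wrist_force: [1.8, -3.0, 17.7]
opening: 42.8
grasp_force: 1.0
```

Run:
```python
from h import *
from station import env
s=env.sense();F=s["wrist_force"];M=s["moment"]
print(s["qpos"].round(3),F,M,s["grasp_force"]); go((603,-219,176))
```

```text
[ 0.935  0.8   -0.786  1.848  0.973  0.367  1.23 ] [ 1.8459206  -3.00555841 17.73110008] [-0.18508824 -1.02164745 -0.36415025] 1.0127682072487687
at [ 671.9 -214.9   38. ] clock 35.9 op 42.8 F [ 1.8 -3.  17.7] tilt 27.0 z [ 0.453  0.037 -0.891]
(603, -219, 176) delta mm [  -1.2    1.5 -154.2] rows 4 per row m [-0.0003  0.0004 -0.0386]
```

Emit:
play_rows(moves=[[[0,0,-0.004,0,0],[0,0,-0.012,0,0],[0,0,-0.025,0,0],[0,0,-0.035,0,0],[0,0,-0.04,0,0],[0,0,-0.04,0,0.2],[0,0,0,0,0.2]]])

```text
clock: 36.78
position: [599.1, -221.3, 177.1]
orientation: [[-0.889, -0.086, 0.449], [-0.078, 0.996, 0.036], [-0.451, -0.003, -0.893]]
wrist_force: [0.5, -0.7, -0.0]
opening: 51.1
grasp_force: 0.0
```

Run:
```python
from h import *
from station import env
s=env.sense();print(s["qpos"].round(3)); go((603,-219,176))
T=env.get_image("top");S=env.get_image("side");T4=np.load("top4.npz");S4=np.load("side4.npz")
np.savez("top6.npz",**T);np.savez("side6.npz",**S)
for n,A,B,roi in(("T",T4,T,(285,125,345,200)),("S",S4,S,(305,215,375,290))):
    x0,y0,x1,y1=roi;D=np.abs(A["img"].astype(int)-B["img"])[y0:y1,x0:x1].sum(2); m=(D>45).astype(np.uint8)
    k,_,st,c=cv2.connectedComponentsWithStats(m)
    for i in range(1,k):
        if st[i,4]>5: print(n,st[i],c[i]+[x0,y0])
for z in(26,36): print(proj(T,(660,-215,z)),proj(S,(660,-215,z)),end=" ")
for n,I,roi in(("T",T["img"],(285,125,345,200)),("S",S["img"],(305,215,375,290))):
    x0,y0,x1,y1=roi;h=cv2.cvtColor(I,cv2.COLOR_RGB2HSV)[y0:y1,x0:x1]; m=cv2.inRange(h,(14,120,90),(28,255,255))
    k,_,st,c=cv2.connectedComponentsWithStats(m)
    print(n,"gold",[(st[i].tolist(),(c[i]+[x0,y0]).round(1).tolist()) for i in range(1,k) if st[i,4]>4])
```

```text
[ 1.291  0.607 -1.147  1.937  0.709  0.566  1.465]
at [ 599.1 -221.3  177.1] clock 36.77 op 51.1 F [ 0.5 -0.7 -0. ] tilt 26.8 z [ 0.449  0.036 -0.893]
(603, -219, 176) delta mm [-3.1  2.   2.8] rows 1 per row m [-0.0031  0.002   0.0028]
T [22 33  5  7 26] [309.15384615 160.69230769]
T [   6   42   54   33 1492] [319.70509383 184.28217158]
S [ 3  2 15 13 99] [315.91919192 222.95959596]
S [31 44  4  2  8] [337.5 259.5]
S [  6  59  16  16 128] [316.8515625 281.375    ]
S [ 0 65  9 10 63] [308.12698413 285.57142857]
[309.45264674 162.16139567] [335.73078543 263.95109552] [309.59708926 161.32251307] [335.91051572 261.18496009] T gold [([18, 30, 12, 12, 94], [308.8, 160.5]), ([0, 68, 14, 7, 87], [291.4, 196.1])]
S gold [([15, 31, 20, 17, 56], [327.7, 256.2]), ([0, 52, 6, 17, 53], [306.8, 276.1])]
```

Gold blob in the top view is 12×12 px (34 mm, round) at (308.8,160.5): the brooch lies flat inside, near the box's centre, and the box hasn't moved. Now the lid.

Run:
```python
from h import *
T=np.load("top6.npz"); x0,y0,x1,y1=305,175,375,245
h=cv2.cvtColor(np.load("top4.npz")["img"],cv2.COLOR_RGB2HSV); print(h[211,326].tolist())
print("lid@14",plane(T,(335.6,210.8),14),"brooch@34",plane(T,(308.8,160.5),36))
go((467,-293,132),(521,-288.5,25))
```

```text
[13, 166, 166]
lid@14 [ 512.09077901 -288.13086775   14.        ] brooch@34 [ 662.59196667 -212.71419082   36.        ]
at [ 599.2 -220.8  174.9] clock 36.88 op 51.0 F [ 0.  -0.3  0.1] tilt 26.7 z [ 0.448  0.038 -0.893]
(467, -293, 132) delta mm [142.6 -60.5 -23.6] rows 4 per row m [ 0.0356 -0.0151 -0.0059]
(521, -288.5, 25) delta mm [ -0.3  -0.  119.9] rows 3 per row m [-0.0001 -0.      0.04  ]
```

Emit:
play_rows(moves=[[[0.0285,-0.012,-0.0047,0,0.6],[0.0285,-0.012,-0.0047,0,0.6],[0.0285,-0.012,-0.0047,0,0.6],[0.0285,-0.012,-0.0047,0,0.6],[0.0285,-0.012,-0.0047,0,0.6],[0,0,0,0,0.6]]])

```text
clock: 37.62
position: [465.9, -292.7, 130.3]
orientation: [[-0.891, -0.085, 0.446], [-0.075, 0.996, 0.039], [-0.448, 0.002, -0.894]]
wrist_force: [-0.4, -0.3, -0.2]
opening: 68.4
grasp_force: 0.0
```

Run:
```python
from h import *
from station import env
s=env.sense();print(s["qpos"].round(3),s["orientation"].round(3).tolist()); go((467,-293,132),(521,-288.5,25))
```

```text
[ 1.663  0.628 -1.22   2.125  0.671  0.469  1.726] [[-0.891, -0.085, 0.446], [-0.075, 0.996, 0.039], [-0.448, 0.002, -0.894]]
at [ 465.9 -292.7  130.3] clock 37.62 op 68.4 F [-0.4 -0.3 -0.2] tilt 26.6 z [ 0.446  0.039 -0.894]
(467, -293, 132) delta mm [-1.8 -0.4 -1.1] rows 1 per row m [-0.0018 -0.0004 -0.0011]
(521, -288.5, 25) delta mm [ -0.5  -0.3 119.9] rows 3 per row m [-0.0002 -0.0001  0.04  ]
```

Emit:
play_rows(moves=[[[-0.0015,-0.0005,0.028,0,0.6],[-0.0005,0,0.03,0,0.6],[0,0,0.03,0,0.6],[0,0,0.02,0,0.6],[0,0,0.01,0,0.6],[0,0,0,0,0.6]]])

```text
clock: 38.38
position: [522.8, -286.9, 27.1]
orientation: [[-0.89, -0.088, 0.448], [-0.079, 0.996, 0.04], [-0.449, -0.0, -0.893]]
wrist_force: [1.0, -1.0, 0.1]
opening: 68.8
grasp_force: 0.0
```

Run:
```python
from h import *
from station import env
s=env.sense();print(s["qpos"].round(3),s["orientation"].round(3).tolist()); go((521,-288.5,25.5))
```

```text
[ 1.267  0.727 -0.827  2.073  0.888  0.251  1.501] [[-0.89, -0.088, 0.448], [-0.079, 0.996, 0.04], [-0.449, -0.0, -0.893]]
at [ 522.8 -286.9   27.1] clock 38.38 op 68.8 F [ 1.  -1.   0.1] tilt 26.7 z [ 0.448  0.04  -0.893]
(521, -288.5, 25.5) delta mm [ 2.5 -1.4  0.6] rows 1 per row m [ 0.0025 -0.0014  0.0006]
```

Close on the knob.

Emit:
play_rows(moves=[[[0.0025,-0.0014,0.0003,0,0.6],[0,0,0,0,0],[0,0,0,0,-0.3],[0,0,0,0,-1],[0,0,0,0,-1],[0,0,0,0,-1],[0,0,0,0,-1]]])

```text
clock: 39.25
position: [520.3, -289.8, 26.4]
orientation: [[-0.89, -0.086, 0.448], [-0.078, 0.996, 0.038], [-0.45, -0.001, -0.893]]
wrist_force: [-8.5, 0.2, 12.7]
opening: 22.0
grasp_force: 58.0
```

Run:
```python
from h import *
go((520,-290,60),(611.6,-221,226),(669.8,-216,110),(669.8,-216,97))
```

```text
at [ 520.3 -289.8   26.4] clock 39.25 op 22.0 F [-8.5  0.2 12.7] tilt 26.7 z [ 0.448  0.038 -0.893]
(520, -290, 60) delta mm [-14.8  -0.2 -30.1] rows 1 per row m [-0.0148 -0.0002 -0.0301]
(611.6, -221, 226) delta mm [-161.5   60.6 -104.6] rows 5 per row m [-0.0323  0.0121 -0.0209]
(669.8, -216, 110) delta mm [0.000e+00 1.000e-01 1.299e+02] rows 3 per row m [0.     0.     0.0433]
(669.8, -216, 97) delta mm [ 5.8  0.  11.6] rows 1 per row m [0.0058 0.     0.0116]
```

Emit:
play_rows(moves=[[[-0.003,0,-0.006,0,-1],[-0.006,0,-0.012,0,-1],[-0.006,0,-0.012,0,-1],[-0.027,0.0101,-0.0174,0,-1],[-0.027,0.0101,-0.0174,0,-1],[-0.027,0.0101,-0.0174,0,-1],[-0.027,0.0101,-0.0174,0,-1],[-0.027,0.0101,-0.0174,0,-1],[-0.027,0.0101,-0.0174,0,-1],[0,0,0,0,-1],[0,0,0,0,-1]]])

```text
clock: 40.62
position: [611.6, -220.8, 224.8]
orientation: [[-0.89, -0.087, 0.447], [-0.078, 0.996, 0.038], [-0.449, -0.001, -0.894]]
wrist_force: [0.3, -0.5, -2.1]
opening: 22.3
grasp_force: 58.9
```

Run:
```python
from h import *
from station import env
s=env.sense();print(s["qpos"].round(3),s["orientation"].round(4).tolist()); go((669.8,-216,112),(669.8,-216,98))
```

```text
[ 1.307  0.564 -1.191  1.868  0.599  0.654  1.544] [[-0.8903, -0.0866, 0.447], [-0.0777, 0.9962, 0.0384], [-0.4487, -0.0005, -0.8937]]
at [ 611.6 -220.8  224.8] clock 40.62 op 22.3 F [ 0.3 -0.5 -2.1] tilt 26.7 z [ 0.447  0.038 -0.894]
(669.8, -216, 112) delta mm [ -1.5  -0.2 127. ] rows 3 per row m [-0.0005 -0.0001  0.0423]
(669.8, -216, 98) delta mm [ 6.3  0.  12.5] rows 1 per row m [0.0063 0.     0.0125]
```

Emit:
play_rows(moves=[[[-0.0015,0,0.03,0,-1],[0,0,0.03,0,-1],[0,0,0.03,0,-1],[0,0,0.024,0,-1],[0,0,0.013,0,-1],[0,0,0,0,-1],[0,0,0,0,-1]]])

```text
clock: 41.5
position: [670.6, -215.7, 113.5]
orientation: [[-0.89, -0.087, 0.449], [-0.078, 0.996, 0.038], [-0.45, -0.001, -0.893]]
wrist_force: [1.2, -0.2, -1.2]
opening: 22.2
grasp_force: 58.9
```

Run:
```python
from h import *
from station import env
s=env.sense();print(s["qpos"].round(3),s["orientation"].round(4).tolist()); go((669.8,-216,103),(669.8,-216,95.4))
S=env.get_image("side");np.savez("side7.npz",**S);T=env.get_image("top");np.savez("top7.npz",**T)
```

```text
[ 1.025  0.718 -0.918  1.824  0.801  0.496  1.377] [[-0.8895, -0.0866, 0.4486], [-0.0777, 0.9962, 0.0382], [-0.4502, -0.0009, -0.8929]]
at [ 670.6 -215.7  113.5] clock 41.5 op 22.2 F [ 1.2 -0.2 -1.2] tilt 26.8 z [ 0.449  0.038 -0.893]
(669.8, -216, 103) delta mm [ 5.4 -0.2  9. ] rows 1 per row m [ 0.0054 -0.0002  0.009 ]
(669.8, -216, 95.4) delta mm [3.4 0.  6.8] rows 1 per row m [0.0034 0.     0.0068]
```

Emit:
play_rows(moves=[[[0.0025,0,0.0035,0,-1],[0.0019,0,0.0035,0,-1],[0.0012,0,0.002,0,-1],[0.001,0,0.002,0,-1],[0,0,0,0,-1]]])

```text
clock: 42.22
position: [669.7, -215.4, 99.9]
orientation: [[-0.89, -0.087, 0.448], [-0.078, 0.996, 0.039], [-0.45, -0.001, -0.893]]
wrist_force: [0.5, -0.1, -1.1]
opening: 22.3
grasp_force: 58.9
```

Emit:
play_rows(moves=[[[0.0005,0,0.0009,0,-1],[0.0005,0,0.0009,0,-1],[0.0005,0,0.0009,0,-1],[0.0005,0,0.0009,0,-1],[0,0,0,0,-1]]])

```text
clock: 42.85
position: [669.5, -215.6, 95.9]
orientation: [[-0.89, -0.087, 0.448], [-0.078, 0.996, 0.038], [-0.45, -0.001, -0.893]]
wrist_force: [0.1, -0.9, -2.3]
opening: 22.2
grasp_force: 58.9
```

In freely, with 95.4 expected at home. A little more, until it seats.

Emit:
play_rows(moves=[[[0.0005,0,0.0009,0,-1],[0.0005,0,0.0009,0,-1],[0,0,0,0,-1],[0,0,0,0,-1]]])

```text
clock: 43.35
position: [670.2, -215.6, 95.5]
orientation: [[-0.889, -0.087, 0.45], [-0.078, 0.996, 0.038], [-0.452, -0.002, -0.892]]
wrist_force: [-12.5, 0.3, 20.8]
opening: 22.0
grasp_force: 61.6
```

Seated (95.5 mm, 21 N). A fingertip press on the knob's top would crowd the shelf, so I'll press down through the grip instead.

Emit:
play_rows(moves=[[[0.0006,0,0.0009,0,-1],[0.0006,0,0.0009,0,-1],[0,0,0,0,-1],[0,0,0,0,-1],[0,0,0,0,-1]]])

```text
clock: 43.98
position: [670.7, -215.6, 95.4]
orientation: [[-0.888, -0.087, 0.452], [-0.079, 0.996, 0.036], [-0.453, -0.004, -0.891]]
wrist_force: [-35.1, 2.3, 55.1]
opening: 22.4
grasp_force: 66.3
```

Sideways component is unwanted; shift the command back about 1 mm and hold.

Emit:
play_rows(moves=[[[0.0012,0,-0.0003,0,-1],[0,0,0,0,-1],[0,0,0,0,-1],[0,0,0,0,-1]]])

```text
clock: 44.48
position: [670.3, -215.6, 95.3]
orientation: [[-0.887, -0.087, 0.453], [-0.079, 0.996, 0.037], [-0.455, -0.003, -0.891]]
wrist_force: [-22.5, 1.8, 44.9]
opening: 21.9
grasp_force: 64.3
```

Emit:
play_rows(moves=[[[0.0012,0,0.0002,0,-1],[0,0,0,0,-1],[0,0,0,0,-1],[0,0,0,0,-1],[0,0,0,0,-1]]])

```text
clock: 45.1
position: [670.2, -215.6, 95.3]
orientation: [[-0.886, -0.088, 0.455], [-0.079, 0.996, 0.037], [-0.457, -0.003, -0.89]]
wrist_force: [-16.3, 2.2, 45.0]
opening: 22.3
grasp_force: 64.3
```

Firmly pressed at about 45 N for over a second. Ease off, open, retreat along the slant.

Emit:
play_rows(moves=[[[-0.0008,0,-0.0012,0,-1],[-0.0006,0,-0.001,0,-1],[0,0,0,0,-0.3],[0,0,0,0,-0.1],[0,0,0,0,0.2],[0,0,0,0,0.3],[0,0,-0.01,0,0.3],[0,0,-0.02,0,0.3],[0,0,-0.03,0,0.3],[0,0,-0.04,0,0.3],[0,0,-0.04,0,0.3],[0,0,-0.04,0,0.3],[0,0,0,0,0.3]]])

```text
clock: 46.72
position: [586.4, -223.5, 256.6]
orientation: [[-0.889, -0.086, 0.45], [-0.078, 0.996, 0.035], [-0.451, -0.004, -0.892]]
wrist_force: [0.2, -0.7, -0.9]
opening: 55.5
grasp_force: 0.0
```

Run:
```python
from h import *
from station import env
go((540,-222,330))
T=env.get_image("top");S=env.get_image("side");T0=np.load("top0.npz");S0=np.load("side0.npz")
np.savez("top8.npz",**T);np.savez("side8.npz",**S)
# differences to the first pictures around box and bystanders
for n,A,B,roi in(("T box",T0,T,(285,125,345,178)),("S box",S0,S,(305,225,375,290)),("T others",T0,T,(165,145,270,195)),("S others",S0,S,(290,185,335,242))):
    x0,y0,x1,y1=roi;D=np.abs(A["img"].astype(int)-B["img"])[y0:y1,x0:x1].sum(2)
    k,_,st,c=cv2.connectedComponentsWithStats((D>45).astype(np.uint8))
    print(n,D.mean().round(1),[(st[i].tolist(),(c[i]+[x0,y0]).round(0).tolist()) for i in range(1,k) if st[i,4]>4])
g=lambda d,r:cv2.cvtColor(d["img"],cv2.COLOR_RGB2GRAY)[r[1]:r[3],r[0]:r[2]].astype(np.float32)
for n,A,B,r in(("T",T0,T,(286,134,336,160)),("S",S0,S,(312,232,370,282))): print(n,cv2.phaseCorrelate(g(A,r),g(B,r)))
```

```text
at [ 586.4 -223.5  256.6] clock 46.73 op 55.5 F [ 0.2 -0.7 -0.9] tilt 26.8 z [ 0.45   0.035 -0.892]
(540, -222, 330) delta mm [  8.    5.2 -86.3] rows 2 per row m [ 0.004   0.0026 -0.0431]
T box 35.2 [([8, 38, 52, 15, 509], [321.0, 172.0])]
S box 11.9 [([9, 58, 9, 7, 44], [318.0, 285.0])]
T others 23.2 []
S others 23.0 [([8, 0, 20, 19, 190], [309.0, 193.0])]
T ((0.05225897843788374, 0.5640217843770756), 1.0101835759480795)
S ((-0.026616563542997795, 0.03912650378468996), 0.9955507552623749)
```

Emit:
play_rows(moves=[[[0.03,0,-0.03,0,0.3],[0.03,0,-0.03,0,0.3],[0.03,0,-0.03,0,0.3],[0.03,0,-0.03,0,0.3],[0,0,0,0,0.3],[0,0,0,0,0.3]]])

```text
clock: 47.58
position: [440.6, -236.0, 300.9]
orientation: [[-0.896, -0.086, 0.437], [-0.076, 0.996, 0.039], [-0.438, 0.002, -0.899]]
wrist_force: [0.3, -0.8, 0.2]
opening: 55.4
grasp_force: 0.0
```

Run:
```python
from h import *
from station import env
go()
T=env.get_image("top");S=env.get_image("side");T0=np.load("top0.npz");S0=np.load("side0.npz")
for n,A,B,roi in(("T box",T0,T,(285,125,345,180)),("S box",S0,S,(305,225,375,290)),("T others",T0,T,(165,145,270,195)),("S others",S0,S,(290,185,335,242))):
    x0,y0,x1,y1=roi;D=np.abs(A["img"].astype(int)-B["img"])[y0:y1,x0:x1].sum(2)
    k,_,st,c=cv2.connectedComponentsWithStats((D>45).astype(np.uint8))
    print(n,D.mean().round(1),[(st[i].tolist(),(c[i]+[x0,y0]).round(0).tolist()) for i in range(1,k) if st[i,4]>4])
```

```text
at [ 440.6 -236.   300.9] clock 47.58 op 55.4 F [ 0.3 -0.8  0.2] tilt 26.0 z [ 0.437  0.039 -0.899]
T box 22.2 [([40, 40, 3, 4, 5], [326.0, 167.0]), ([26, 50, 5, 2, 5], [313.0, 176.0])]
S box 8.6 []
T others 22.5 []
S others 9.0 []
```

The box with its lid, the cup, the saucer and the vase all look as they did in the first pictures, and the robot is touching nothing. Handing in.

```bash
python3 -c "
from station import env
print(env.job_done())"
```

```text
the job is handed in; nothing more can be done
None
```

I handed the job in at 47.6 s: the brooch is in the box and the lid is back on, pressed home through the knob grip at about 45 N, with the box, cup, saucer and vase unmoved in the last images. The brooch may have dropped about 4 mm on release because the hand met something, possibly the box's rim, first (peak about 26 N), and I viewed 11 pictures instead of the 10 allowed.

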